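# Tip the fired stamps into the basket

### The arm

A 6-joint arm with a two-finger parallel gripper is mounted at the origin on the work surface. World frame = base frame: x ahead of the robot, y to its left, z up, the work surface at z = 0. Lengths are in m, angles in rad, forces in N, time in s.
With the tool pointing down it reaches from about 0.275 to 0.75 m from the base axis. Payload 10.2 kg.
Tool frame: the origin (TCP) lies between the finger pads; the fingertips stand 17 mm ahead of it and the grasp point (between the pads) lies 2 mm behind it (arm.tips_ahead is the distance from the TCP to the fingertips, in m); z points along the fingers, y is the direction in which the jaws open and shut (so a half turn about z gives the same grasp; the last joint's range is limited). The gripper opens to 88 mm and grips with 3 to 60 N. Pads are 18 mm wide; open, the fingers measure 123 mm over their backs; the gripper's body (75 mm by 187 mm) begins 45 mm behind the grasp point.
Start: joints at [1.038, 0.313, 1.498, -0, 1.331, -0.223], TCP at [0.16, 0.5, 0.256] pointing down, gripper open.
Joint ranges: [-2.94, 2.94], [-0.97, 2.17], [0.19, 2.56], [-1.23, 4.37], [0.02, 3.11], [-2.88, 2.88]. Speed limits (rad/s): [2.39, 2.39, 3.01, 3.14, 3.14, 3.14].

### API

Orientations are given as a unit quaternion [w, x, y, z].
In Python, from station import arm gives the robot as it stands.
- The arm moves only by the tool send_rows, never from a script. Its arguments are lists of equal length, an entry for each row: "gripper": the closure in counts, from 0 (fully open) to 255 (shut); "offset": the shift along the tool's x, y, z in m, a list of three; "turn": the turn about the tool's z in degrees. In form: {"gripper": [gripper, ...], "offset": [[x, y, z], ...], "turn": [turn, ...]}. A call has 1 to 5 rows; each row shifts and turns the pose as measured when the row begins, along the tool's axes as they then stand; what a row does not reach is not made up. A row lasts 1/10 s, in which the tool goes at most 50 mm and 8.59 degrees, less where a joint would pass 70% of its speed; a pose out of reach is approached as far as the arm can. A call with a gripper value outside its range is refused whole. The fingers move at their own pace and stop on an object; the grip force is fixed at half the most. Time passes only in rows, so rows that do not move let the fingers close. It gives the time, the measured TCP pose, the force and the opening at its end, in the units of the state.
- arm.get_state(): the state, without advancing time (a new reading comes with each control period).
- arm.get_image(name): name is "scene" or "top" or "wrist"; returns the picture (384x512x3 uint8, red, green, blue); there is no depth.
- arm.camera_model(name): a dict with "intrinsics" (3x3 intrinsics, pixels), "camera_from_world" (4x4, takes a point from world to camera coordinates); the wrist camera has in their place "T_tool_cam" (4x4, takes a point from camera to tool coordinates, whose origin is the TCP and whose axes are the flange's). Camera axes: x right, y up, looking along -z (the intrinsics and any distortion apply to the point x, -y, -z); pixel columns grow to the right and rows downward; lengths in m; the calibration is good to about 2 mm. A picture is of the moment at which its call begins: read the wrist's pose just before it. camera_model takes no time and is no camera call.
- arm.hand_in(): hands the job in, once; it reports no verdict.
Trained networks look in the newest picture that a camera, given by its name, has taken for a name from the list of things; names that differ only in an ending like _2 or _b are one class to them, and where a whole thing is asked for, a point or a joint stands for the part that bears it (a point fixed in the world has none). Each returns a list of dicts, best first, with "confidence" (0 to 1); they miss things now and then, are a little off and sometimes report something else, mostly with a low value. They report only what shows in the picture. A call takes as long as a camera call. They do not tell look-alikes from the thing itself.
- arm.boxes_of(camera, query): "location" ([row, column] in pixels, amid what is visible of it).
- arm.trace(camera, query): "region" (384x512 bool, what is visible of it) and "location" ([row, column] in pixels, amid what is visible of it).
The state is a dict: "t": time; "joint_positions": joint angles; "qvel": joint speeds; "tau": joint torques, N m; "tool_pos": TCP position; "eef_rot": TCP orientation; "contact_force": force on the tool from outside, world axes, zero at the start; "wrist_torque": the same for the moment, N m; "finger_gap": opening from 0.0 (shut) to 1.0 (fully open).
Only numpy, scipy, OpenCV 4.12 (cv2) and the standard library are available. Lean on these libraries where they do the work, as an engineer would, in place of code of your own. Each camera call takes 0.05 s, during which the arm holds its last target. There are 200 camera calls.

### The job

Take the wooden tray of five fired-clay stamps off the sloping rack by its handle bar without losing any, then tip it low over the green basket so that all five slide off the open lip into it, since they chip if dropped from a height. Then set the empty tray gently back on the rack the same way round, lying flat between the rails with its closed end at the ledge, and let go. Leave the basket standing about where it is, and do not disturb the bowl, the jar and the tool dish.

Things in the scene. Friction and masses are not known exactly. Their poses are not given: they have to be found in the camera images.
- tray: Wooden tray, 130 wide (x) x 200 long (y), floor 5, walls 24 high on three sides; the -y end is an open lip. Dark handle bar across the middle, along x: 146 long, 16 thick (y), 26 tall (z), its centre 95 above the origin, on a post outside each side wall. About 0.3 kg. Origin: centre of underside, z the tray's up. Starts on the rack, closed +y end down-slope.
- rack_bed: Sloping bed of a fixed white rack: plate 192 (x) x 230 (y) tilted 25 degrees, y pointing down-slope, z square to the plate. Origin: middle of its upper face, 74 above the table. Stop ledge across the low end, inner face at y=+115, 14 high; side rails, inner faces at x=+-88, 8 high. Tray home: flat on the bed between the rails, closed end at or near the ledge (origin at x=0, y=+10).
- basket: Lime green plastic basket with slotted sides, 190 (x) x 210 (y) x 90 high, walls 4 thick, floor 5 thick, open on top, empty at the start, loose, about 0.6 kg. Origin: centre of the underside; z up.
- bowl: Bystander: blue bowl, 130 diameter, 60 high. Origin: centre of the underside.
- jar: Bystander: white glaze jar with black cap, 68 diameter, 100 high. Origin: centre of the underside.
- tool_dish: Bystander: black plastic dish with modelling tools in it, 100 (x) x 200 (y) x 35 high. Origin: centre of the underside.
- stamp_a: Loose fired-clay square terracotta-red stamp, base 30 x 30 x 14 high with a 16 mm square, 12 mm high knob on top, about 35 g, on the tray at the start. Origin: centre of the underside.
- stamp_b: Loose fired-clay round cream stamp, base 32 diameter x 15 high with an 18 mm diameter, 12 mm high knob on top, about 35 g, on the tray at the start. Origin: centre of the underside.
- stamp_c: Loose fired-clay square dark brown stamp, base 30 x 30 x 14 high with a 16 mm square, 12 mm high knob on top, about 35 g, on the tray at the start. Origin: centre of the underside.
- stamp_d: Loose fired-clay round terracotta-red stamp, base 32 diameter x 15 high with an 18 mm diameter, 12 mm high knob on top, about 35 g, on the tray at the start. Origin: centre of the underside.
- stamp_e: Loose fired-clay plain cream block stamp, 34 x 24 x 20 high, about 35 g, on the tray at the start. Origin: centre of the underside.
- tray_lip (a point): The middle of the tray's open lip, on the tray's floor: 100 mm from the tray's origin along its -y, 5 mm up.
Mind the look-alikes: they are no part of the job. What is shaped like the stamp_e but blue or purple is not meant.

How it is judged:
On the way, in this order (a step that is already met when the one before it is completed fails the run):
1. the tray is lifted well clear of the rack with all five stamps still on it (distance between tray and rack_bed above 0.09 m and x of stamp_a in the frame of tray between -0.065 and 0.065 m and y of stamp_a in the frame of tray between -0.105 and 0.1 m and z of stamp_a in the frame of tray between 0 and 0.06 m and x of stamp_b in the frame of tray between -0.065 and 0.065 m and y of stamp_b in the frame of tray between -0.105 and 0.1 m and z of stamp_b in the frame of tray between 0 and 0.06 m and x of stamp_c in the frame of tray between -0.065 and 0.065 m and y of stamp_c in the frame of tray between -0.105 and 0.1 m and z of stamp_c in the frame of tray between 0 and 0.06 m and x of stamp_d in the frame of tray between -0.065 and 0.065 m and y of stamp_d in the frame of tray between -0.105 and 0.1 m and z of stamp_d in the frame of tray between 0 and 0.06 m and x of stamp_e in the frame of tray between -0.065 and 0.065 m and y of stamp_e in the frame of tray between -0.105 and 0.1 m and z of stamp_e in the frame of tray between 0 and 0.06 m), for 0.2 s.
2. all five stamps lie in the basket while the tray is still away from the rack (distance between tray and rack_bed above 0.09 m and x of stamp_a in the frame of basket between -0.095 and 0.095 m and y of stamp_a in the frame of basket between -0.105 and 0.105 m and z of stamp_a in the frame of basket between -0.005 and 0.085 m and x of stamp_b in the frame of basket between -0.095 and 0.095 m and y of stamp_b in the frame of basket between -0.105 and 0.105 m and z of stamp_b in the frame of basket between -0.005 and 0.085 m and x of stamp_c in the frame of basket between -0.095 and 0.095 m and y of stamp_c in the frame of basket between -0.105 and 0.105 m and z of stamp_c in the frame of basket between -0.005 and 0.085 m and x of stamp_d in the frame of basket between -0.095 and 0.095 m and y of stamp_d in the frame of basket between -0.105 and 0.105 m and z of stamp_d in the frame of basket between -0.005 and 0.085 m and x of stamp_e in the frame of basket between -0.095 and 0.095 m and y of stamp_e in the frame of basket between -0.105 and 0.105 m and z of stamp_e in the frame of basket between -0.005 and 0.085 m), for 0.2 s.
At the end, for the whole second after the job is handed in: All five stamps at rest inside the upright basket, below its rim; the tray at rest flat on the rack bed (within 4 deg, 6 mm), lip up-slope, origin within 16 mm of the bed's middle line and at y = -15 to +18 mm in the bed frame (closed end within 30 mm of the ledge) (x of stamp_a in the frame of basket between -0.095 and 0.095 m and y of stamp_a in the frame of basket between -0.105 and 0.105 m and z of stamp_a in the frame of basket between -0.005 and 0.085 m and x of stamp_b in the frame of basket between -0.095 and 0.095 m and y of stamp_b in the frame of basket between -0.105 and 0.105 m and z of stamp_b in the frame of basket between -0.005 and 0.085 m and x of stamp_c in the frame of basket between -0.095 and 0.095 m and y of stamp_c in the frame of basket between -0.105 and 0.105 m and z of stamp_c in the frame of basket between -0.005 and 0.085 m and x of stamp_d in the frame of basket between -0.095 and 0.095 m and y of stamp_d in the frame of basket between -0.105 and 0.105 m and z of stamp_d in the frame of basket between -0.005 and 0.085 m and x of stamp_e in the frame of basket between -0.095 and 0.095 m and y of stamp_e in the frame of basket between -0.105 and 0.105 m and z of stamp_e in the frame of basket between -0.005 and 0.085 m and x of tray in the frame of rack_bed between -0.016 and 0.016 m and y of tray in the frame of rack_bed between -0.015 and 0.018 m and z of tray in the frame of rack_bed between -0.004 and 0.006 m and angle between the z axis of tray and the z axis of rack_bed, either way round below 0.07 rad and angle between basket's own z axis and vertical below 0.1 rad and linear speed of each of tray, basket, stamp_a, stamp_b, stamp_c, stamp_d, stamp_e below 0.02 m/s and y of tray_lip in the frame of rack_bed below -0.05 m); the robot touches nothing.
It fails at once if the bowl, the jar or the tool dish was shifted by more than 30 mm or tipped (distance of any of bowl, jar, tool_dish from where it was at the start of the episode above 0.03 m or angle between any of bowl, jar, tool_dish's own z axis and vertical above 0.3 rad).
It fails at once if the basket was pushed more than 60 mm or tipped over (distance of basket from where it was at the start of the episode above 0.06 m or angle between basket's own z axis and vertical above 0.35 rad).
It fails at once if a stamp fell too fast (over 2.2 m/s, a drop of about 250 mm) (linear speed of any of stamp_a, stamp_b, stamp_c, stamp_d, stamp_e above 2.2 m/s).
It fails at once if the tray was rammed onto the rack with over 60 N (contact force between tray and rack_bed above 60 N).
It also fails if it takes over 51 s, if anything falls off the work surface, if the arm or the gripper's body presses on something with over 40 N, if the wrist force passes 120 N, or if a joint passes its speed limit or range.

## Working session

There is one attempt and no reset: what is moved stays moved. The work goes in short steps, Python scripts to look and compute and a tool call to move; the robot and the scene stay as the last step left them, time stands still between calls to the robot, and variables do not carry over. Pictures are saved under pics/ and viewed, about 8 in all and at most 12, crops included, and the job is handed in when it is done.

Besides the shell and the picture viewer there is one more tool, called after "Request:" as name(argument=value, ...) on one line, values as JSON. send_rows: Moves the arm, as the interface text tells. Its arguments: {"type":"object","properties":{"gripper":{"type":"array"},"offset":{"type":"array"},"turn":{"type":"array"}},"required":["gripper","offset","turn"]}

```bash
ls; mkdir -p pics
python3 - <<'E'
from station import arm
import cv2,numpy as np
s=arm.get_state()
for k,v in s.items(): print(k,np.round(v,4))
a=arm.get_image("scene");b=arm.get_image("top")
cv2.imwrite("pics/scene.png",cv2.resize(a[:,:,::-1],(800,600)))
cv2.imwrite("pics/top.png",cv2.resize(b[:,:,::-1],(800,600)))
for n in("tray","rack_bed","basket","bowl","jar","tool_dish"):
  print(n,[(np.round(d["location"]),round(d["confidence"],2)) for d in arm.boxes_of("top",n)][:3])
for c in("scene","top","wrist"):
  m=arm.camera_model(c);print(c,{k:np.round(v,3).tolist() for k,v in m.items() if not isinstance(v,str)})
E
```

```text
pics
t 0.0
joint_positions [ 1.0376  0.3134  1.4984 -0.      1.331  -0.2234]
qvel [-0.0004 -0.0004  0.0003 -0.0008 -0.0001 -0.0002]
tau [-9.00000e-04 -4.02204e+01 -2.52274e+01  6.94000e-02  3.52000e-02
 -1.00000e-04]
tool_pos [0.1599 0.4998 0.2552]
eef_rot [-2.000e-04  1.542e-01  9.880e-01 -6.000e-04]
contact_force [ 0.4807  0.1827 -0.323 ]
wrist_torque [-0.0181 -0.0264  0.0352]
finger_gap 1.0032
tray [(array([218., 157.]), 0.87)]
rack_bed [(array([240., 180.]), 0.6)]
basket [(array([225., 283.]), 0.9)]
bowl [(array([143., 267.]), 0.88)]
jar [(array([205., 385.]), 0.63), (array([219., 159.]), 0.58)]
tool_dish [(array([149., 173.]), 0.9)]
scene {'intrinsics': [[350.9, 0.0, 260.307], [0.0, 350.9, 193.411], [0.0, 0.0, 1.0]], 'camera_from_world': [[-0.876, 0.482, 0.003, 0.597], [-0.353, -0.647, 0.676, 0.116], [0.328, 0.591, 0.737, -1.172], [0.0, 0.0, 0.0, 1.0]]}
top {'intrinsics': [[353.784, 0.0, 254.288], [0.0, 353.784, 189.474], [0.0, 0.0, 1.0]], 'camera_from_world': [[0.001, -1.0, 0.004, -0.07], [0.985, 0.002, 0.173, -0.631], [-0.173, 0.004, 0.985, -1.06], [0.0, 0.0, 0.0, 1.0]]}
wrist {'intrinsics': [[318.796, 0.0, 255.647], [0.0, 318.796, 187.416], [0.0, 0.0, 1.0]], 'T_tool_cam': [[0.0, 0.959, 0.284, 0.073], [1.0, 0.0, -0.001, 0.001], [-0.001, 0.284, -0.959, -0.129], [0.0, 0.0, 0.0, 1.0]]}
```

View pics/scene.png

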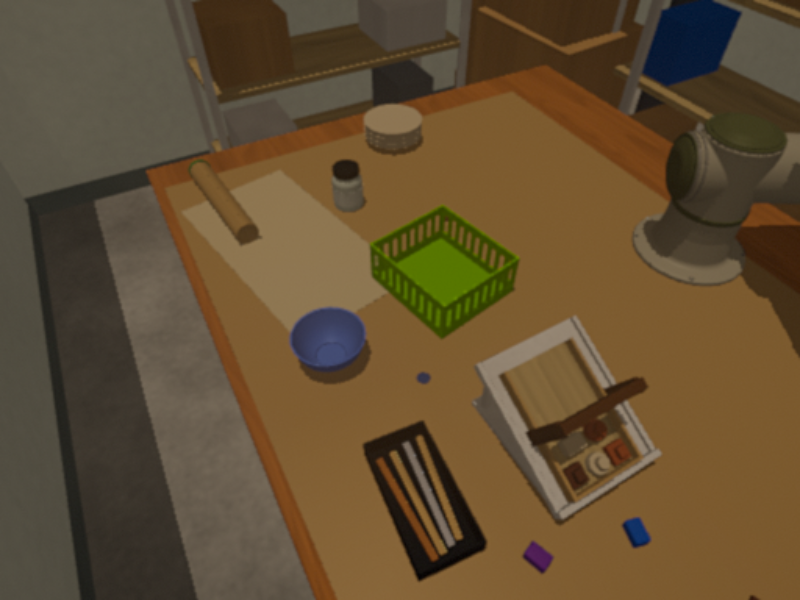

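View pics/top.png

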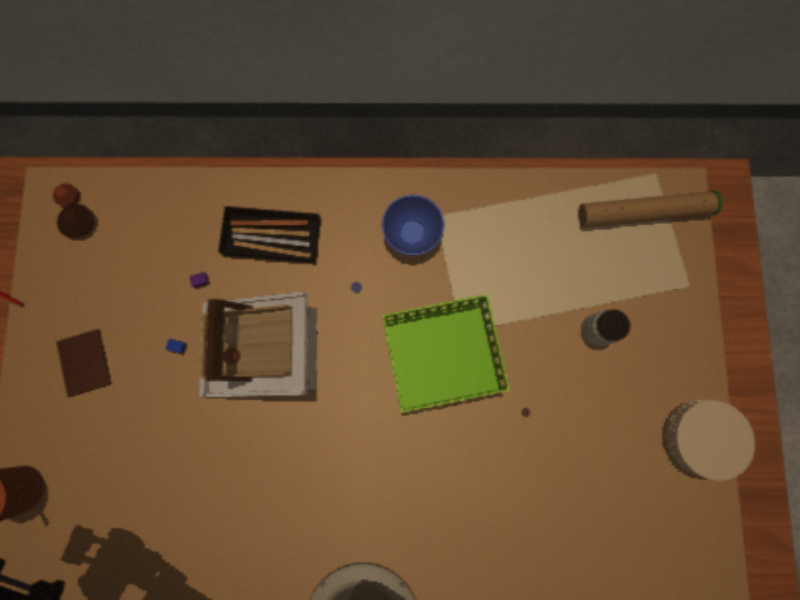

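Request:
send_rows(gripper=[0,0,0,0,0], offset=[[0.03,-0.04,0],[0.03,-0.04,0],[0.03,-0.04,0],[0.03,-0.04,0],[0.03,-0.04,0]], turn=[0,0,0,0,0])

```text
t: 0.9
tool_pos: [-0.0428, 0.3548, 0.2537]
eef_rot: [-0.0, 0.158, 0.987, -0.001]
contact_force: [-0.4, 0.6, 1.1]
finger_gap: 1.001
```

Request:
send_rows(gripper=[0,0,0,0,0], offset=[[0.03,-0.04,0],[0.03,-0.04,0],[0.0,-0.05,0],[0,-0.05,0],[0,-0.05,0]], turn=[0,0,0,0,0])

```text
t: 1.4
tool_pos: [-0.1716, 0.1544, 0.2539]
eef_rot: [-0.001, 0.158, 0.987, 0.0]
contact_force: [-1.4, -0.4, 0.4]
finger_gap: 1.0
```

```bash
cat > h.py <<'E'
from station import arm
import numpy as np, cv2
from scipy.spatial.transform import Rotation as R
def st(p=True):
    s=arm.get_state(); q=s["eef_rot"]; M=R.from_quat([q[1],q[2],q[3],q[0]]).as_matrix()
    if p: print("t",round(s["t"],2),"j",np.round(s["joint_positions"],3),"p",np.round(s["tool_pos"],4),"gap",round(s["finger_gap"],3),"F",np.round(s["contact_force"],1));print(np.round(M,3))
    return s,M
def ray(cam,rc):
    m=arm.camera_model(cam);K=np.array(m["intrinsics"]);T=np.array(m["camera_from_world"])
    d=np.linalg.inv(K)@[rc[1],rc[0],1];d=d*[1,-1,-1];Ri=T[:3,:3].T
    return -Ri@T[:3,3],Ri@d
def onz(cam,rc,z):
    o,d=ray(cam,rc);return o+d*(z-o[2])/d[2]
def px(cam,P):
    m=arm.camera_model(cam);K=np.array(m["intrinsics"]);T=np.array(m["camera_from_world"])
    c=np.atleast_2d(P)@T[:3,:3].T+T[:3,3];c=c*[1,-1,-1];u=c@K.T;return (u[:,:2]/u[:,2:])
E
python3 -c "
from h import *
st()"
```

```text
t 1.4 j [ 1.879e+00 -4.320e-01  2.197e+00  2.000e-03  1.374e+00  6.260e-01] p [-0.1716  0.1544  0.2539] gap 1.0 F [-1.4 -0.4  0.4]
[[-0.95   0.313 -0.002]
 [ 0.313  0.95   0.001]
 [ 0.002  0.    -1.   ]]
```

Request:
send_rows(gripper=[0,0,0,0,0], offset=[[-0.035,-0.025,0],[-0.035,-0.025,0],[-0.015,-0.047,0],[-0.015,-0.047,0],[-0.015,-0.047,0]], turn=[0,0,0,0,0])

```text
t: 1.9
tool_pos: [-0.1275, -0.01, 0.2538]
eef_rot: [-0.003, 0.155, 0.988, 0.003]
contact_force: [-0.3, 1.4, 1.1]
finger_gap: 1.0
```

```bash
python3 -c "
from h import *
st()"
```

```text
t 1.9 j [ 2.073e+00 -9.160e-01  2.349e+00  1.000e-03  1.701e+00  8.130e-01] p [-0.1275 -0.01    0.2538] gap 1.0 F [-0.3  1.4  1.1]
[[-0.952  0.305 -0.005]
 [ 0.305  0.952  0.006]
 [ 0.006  0.005 -1.   ]]
```

Request:
send_rows(gripper=[0,0,0,0], offset=[[-0.036,-0.035,0],[-0.036,-0.035,0],[-0.036,-0.035,0],[-0.036,-0.035,0]], turn=[0,0,0,0])

```text
t: 2.3
tool_pos: [-0.0954, -0.0859, 0.2536]
eef_rot: [-0.003, 0.154, 0.988, 0.002]
contact_force: [-0.0, -0.0, 0.5]
finger_gap: 0.997
```

```bash
python3 -c "
from h import *
st()"
```

```text
t 2.3 j [ 2.747e+00 -9.070e-01  2.348e+00 -2.000e-03  1.694e+00  1.485e+00] p [-0.0954 -0.0859  0.2536] gap 0.997 F [-0.  -0.   0.5]
[[-0.952  0.305 -0.005]
 [ 0.305  0.952  0.004]
 [ 0.006  0.002 -1.   ]]
```

Request:
send_rows(gripper=[0,0,0,0,0], offset=[[0.03,0.04,0],[0.03,0.04,0],[0.015,0.047,0],[0.015,0.047,0],[0.015,0.047,0]], turn=[0,0,0,0,0])

```text
t: 2.8
tool_pos: [-0.1247, 0.0049, 0.2545]
eef_rot: [-0.002, 0.133, 0.991, 0.003]
contact_force: [-0.5, 0.8, -0.3]
finger_gap: 1.003
```

Request:
send_rows(gripper=[0,0,0,0,0], offset=[[0.015,0.047,0],[0.015,0.047,0],[0.015,0.047,0],[0.015,0.047,0],[0.015,0.047,0]], turn=[0,0,0,0,0])

```text
t: 3.3
tool_pos: [-0.1317, 0.2536, 0.258]
eef_rot: [-0.004, 0.138, 0.99, 0.009]
contact_force: [-0.7, 0.6, 1.0]
finger_gap: 1.001
```

Request:
send_rows(gripper=[0,0,0,0,0], offset=[[0.015,0.047,0],[0.015,0.047,0],[0.015,0.047,0],[0.015,0.047,0],[0.015,0.047,0]], turn=[0,0,0,0,0])

```text
t: 3.8
tool_pos: [-0.1387, 0.5033, 0.2607]
eef_rot: [-0.004, 0.139, 0.99, 0.009]
contact_force: [0.8, 0.8, 1.3]
finger_gap: 0.999
```

```bash
python3 -c "
from h import *
st()"
```

```text
t 3.8 j [1.613 0.293 1.511 0.005 1.319 0.32 ] p [-0.1387  0.5033  0.2607] gap 0.999 F [0.8 0.8 1.3]
[[-0.961  0.275 -0.005]
 [ 0.275  0.961  0.018]
 [ 0.01   0.016 -1.   ]]
```

Request:
send_rows(gripper=[0,0,0,0,0], offset=[[0.015,0.047,0],[0.015,0.047,0],[0.015,0.047,0],[0.015,0.047,0],[0.015,0.047,0]], turn=[0,0,0,0,0])

```text
t: 4.3
tool_pos: [-0.1452, 0.7343, 0.2639]
eef_rot: [-0.004, 0.139, 0.99, 0.008]
contact_force: [-0.2, 1.1, 0.3]
finger_gap: 0.997
```

Request:
send_rows(gripper=[0,0,0,0,0], offset=[[0.015,0.047,0],[0.015,0.047,0],[0.015,0.047,0],[0.015,0.047,0],[0.015,0.047,0]], turn=[0,0,0,0,0])

```text
t: 4.8
tool_pos: [-0.1269, 0.814, 0.2071]
eef_rot: [-0.016, 0.139, 0.989, 0.04]
contact_force: [-0.1, -0.3, -0.6]
finger_gap: 0.999
```

```bash
python3 -c "
from h import *
st()"
```

```text
t 4.8 j [1.578 1.146 0.189 0.021 1.723 0.291] p [-0.1269  0.814   0.2071] gap 0.999 F [-0.1 -0.3 -0.6]
[[-0.961  0.277 -0.021]
 [ 0.275  0.958  0.084]
 [ 0.043  0.075 -0.996]]
```

Request:
send_rows(gripper=[0,0,0,0,0], offset=[[0,-0.02,-0.03],[0,-0.02,-0.03],[-0.036,-0.029,-0.01],[-0.036,-0.029,-0.01],[-0.036,-0.029,-0.01]], turn=[-8,-8,0,0,0])

```text
t: 5.3
tool_pos: [-0.0273, 0.6814, 0.2699]
eef_rot: [-0.011, -0.008, 0.999, 0.032]
contact_force: [0.3, 1.3, 0.8]
finger_gap: 1.001
```

Request:
send_rows(gripper=[0,0,0,0,0], offset=[[-0.036,-0.029,-0.01],[-0.036,-0.029,-0.01],[-0.036,-0.029,-0.01],[-0.036,-0.029,-0.01],[-0.036,-0.029,-0.01]], turn=[0,0,0,0,0])

```text
t: 5.8
tool_pos: [0.1615, 0.5286, 0.3083]
eef_rot: [-0.01, -0.008, 0.999, 0.032]
contact_force: [0.2, -0.7, -0.5]
finger_gap: 1.001
```

Request:
send_rows(gripper=[0,0,0,0,0], offset=[[-0.036,-0.029,-0.01],[-0.036,-0.029,-0.01],[-0.036,-0.029,-0.01],[-0.036,-0.029,-0.01],[-0.036,-0.029,-0.01]], turn=[0,0,0,0,0])

```text
t: 6.3
tool_pos: [0.3507, 0.3764, 0.3475]
eef_rot: [-0.01, -0.009, 0.999, 0.033]
contact_force: [0.3, 0.2, -0.0]
finger_gap: 0.999
```

```bash
python3 -c "
from h import *
st()
for n,z in(('tray',.15),('basket',.05),('bowl',.03),('jar',.05),('tool_dish',.02)):
  arm.get_image('top')
  d=arm.trace('top',n)
  for e in d[:2]:
    r,c=np.nonzero(e['region']); pts=np.c_[c,r].astype(np.float32)
    print(n,round(e['confidence'],2),np.round(onz('top',e['location'],z),3), cv2.minAreaRect(pts))
"
```

```text
t 6.3 j [ 0.562  0.223  1.379  0.066  1.521 -1.029] p [0.3507 0.3764 0.3475] gap 0.999 F [ 0.3  0.2 -0. ]
[[-1.    -0.017 -0.02 ]
 [-0.018  0.998  0.065]
 [ 0.019  0.066 -0.998]]
tray 0.95 [0.533 0.207 0.15 ] ((157.79302978515625, 217.57164001464844), (57.442665100097656, 52.111080169677734), 1.4688007831573486)
basket 0.61 [ 0.518 -0.161  0.05 ] ((284.44781494140625, 225.12777709960938), (64.49541473388672, 71.60032653808594), 78.51800537109375)
bowl 0.66 [0.524 0.265 0.03 ] ((148.0, 227.5), (9.0, 10.0), 90.0)
bowl 0.63 [ 0.788 -0.113  0.03 ] ((264.38238525390625, 143.5294189453125), (36.1378059387207, 38.80569839477539), 75.96376037597656)
jar 0.7 [ 0.579 -0.485  0.05 ] ((387.550048828125, 209.64999389648438), (21.819713592529297, 30.990318298339844), 71.56504821777344)
tool_dish 0.94 [0.767 0.2   0.02 ] ((172.32940673828125, 149.71763610839844), (63.3513069152832, 31.752347946166992), 4.39870548248291)
```

Request:
send_rows(gripper=[0,0,0,0,0], offset=[[-0.004,-0.048,-0.002],[-0.004,-0.048,-0.002],[-0.004,-0.048,-0.002],[-0.004,-0.048,-0.002],[-0.004,-0.048,-0.002]], turn=[0,0,0,0,0])

```text
t: 7.3
tool_pos: [0.3716, 0.1379, 0.3395]
eef_rot: [-0.01, -0.018, 0.999, 0.033]
contact_force: [1.0, 0.7, 0.0]
finger_gap: 0.998
```

Request:
send_rows(gripper=[0,0,0,0,0], offset=[[-0.004,-0.048,-0.002],[-0.004,-0.048,-0.002],[-0.004,-0.048,-0.002],[-0.004,-0.048,-0.002],[-0.004,-0.048,-0.002]], turn=[0,0,0,0,0])

```text
t: 7.8
tool_pos: [0.399, -0.1084, 0.3342]
eef_rot: [-0.008, -0.021, 0.999, 0.032]
contact_force: [-0.1, 0.0, 0.5]
finger_gap: 0.998
```

Request:
send_rows(gripper=[0,0,0,0,0], offset=[[-0.004,-0.048,-0.002],[-0.004,-0.048,-0.002],[0.024,-0.042,-0.002],[0.024,-0.042,-0.002],[0.024,-0.042,-0.002]], turn=[0,0,0,0,0])

```text
t: 8.3
tool_pos: [0.3442, -0.3408, 0.3298]
eef_rot: [-0.008, -0.024, 0.999, 0.033]
contact_force: [1.0, -0.1, 0.2]
finger_gap: 0.999
```

Request:
send_rows(gripper=[0,0,0,0,0], offset=[[0.024,-0.042,-0.002],[0.024,-0.042,-0.002],[0.024,-0.042,-0.002],[0.024,-0.042,-0.002],[0.024,-0.042,-0.002]], turn=[0,0,0,0,0])

```text
t: 8.8
tool_pos: [0.2606, -0.5532, 0.3275]
eef_rot: [-0.017, 0.004, 0.999, 0.03]
contact_force: [0.5, -0.2, 0.6]
finger_gap: 1.0
```

Request:
send_rows(gripper=[0,0,0,0,0], offset=[[0.024,-0.042,-0.002],[0.024,-0.042,-0.002],[0.024,-0.042,-0.002],[0.024,-0.042,-0.002],[0,-0.05,-0.002]], turn=[0,0,0,0,0])

```text
t: 9.3
tool_pos: [0.2116, -0.7228, 0.3127]
eef_rot: [-0.019, 0.068, 0.997, 0.021]
contact_force: [0.9, -14.9, 29.9]
finger_gap: 0.999
```

```bash
python3 -c "
from h import *
st()"
```

```text
t 9.3 j [-1.432  1.011  0.186 -0.031  1.993 -2.88 ] p [ 0.2116 -0.7228  0.3127] gap 0.999 F [  0.9 -14.9  29.9]
[[-0.99   0.136 -0.035]
 [ 0.134  0.99   0.044]
 [ 0.04   0.039 -0.998]]
```

Request:
send_rows(gripper=[0,0,0,0,0], offset=[[0,0.05,0],[0,0.05,0],[0,0,0],[0,0,0],[0,0,0]], turn=[8.5,8.5,8.5,8.5,8.5])

```text
t: 9.8
tool_pos: [0.2265, -0.6642, 0.2876]
eef_rot: [-0.037, 0.376, 0.925, 0.034]
contact_force: [0.3, 0.4, -0.1]
finger_gap: 0.996
```

Request:
send_rows(gripper=[0,0,0,0,0], offset=[[0,0,0],[0,0,0],[0,0,0],[0,0,0],[0,0,0]], turn=[8.5,8.5,8.5,8.5,8.5])

```text
t: 10.3
tool_pos: [0.2311, -0.6625, 0.2862]
eef_rot: [-0.048, 0.689, 0.723, 0.019]
contact_force: [0.6, -0.3, -0.7]
finger_gap: 1.002
```

Request:
send_rows(gripper=[0,0,0,0,0], offset=[[0,0,0],[0,0,0],[0,0,0],[0,0,0],[0,0,0]], turn=[8.5,8.5,8.5,8.5,8.5])

```text
t: 10.8
tool_pos: [0.2357, -0.6609, 0.2849]
eef_rot: [-0.052, 0.906, 0.42, -0.0]
contact_force: [-0.2, -0.3, 0.1]
finger_gap: 0.994
```

Request:
send_rows(gripper=[0,0,0,0,0], offset=[[0,0,0],[0,0,0],[0,0,0],[0,0,0],[0,0,0]], turn=[8.5,8.5,8.5,8.5,8.5])

```text
t: 11.3
tool_pos: [0.2403, -0.6593, 0.2835]
eef_rot: [-0.05, 0.997, 0.059, -0.02]
contact_force: [-0.2, 0.2, -0.1]
finger_gap: 1.0
```

```bash
python3 -c "
from h import *
st()
m=arm.get_image('scene');cv2.imwrite('pics/s2.png',m[:,:,::-1])"
```

```text
t 11.3 j [-1.379  0.809  0.643 -0.026  1.794  0.069] p [ 0.2403 -0.6593  0.2835] gap 1.0 F [-0.2  0.2 -0.1]
[[ 0.992  0.116 -0.045]
 [ 0.12  -0.988  0.096]
 [-0.033 -0.101 -0.994]]
```

View pics/s2.png

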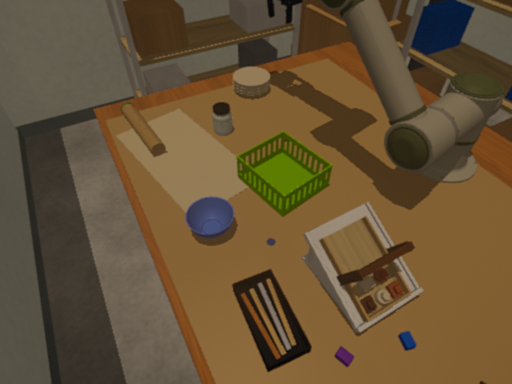

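Request:
send_rows(gripper=[0,0,0,0,0], offset=[[-0.03,0.04,0],[-0.03,0.04,0],[0,0.05,0],[0,0.05,-0.01],[0,0.05,-0.01]], turn=[7,0,0,0,0])

```text
t: 11.85
tool_pos: [0.1667, -0.7659, 0.2326]
eef_rot: [-0.024, 1.0, 0.008, -0.015]
contact_force: [0.5, -0.3, 0.8]
finger_gap: 1.0
```

Request:
send_rows(gripper=[0,0,0,0,0], offset=[[0,0.05,-0.01],[0,0.05,-0.01],[0,0.05,-0.01],[0,0.05,-0.01],[0,0.05,-0.01]], turn=[0,0,0,0,0])

```text
t: 12.35
tool_pos: [0.1359, -0.8095, 0.2133]
eef_rot: [0.041, 0.999, 0.017, -0.004]
contact_force: [-0.3, -0.2, -0.1]
finger_gap: 1.001
```

```bash
python3 -c "
from h import *
st()"
```

```text
t 12.35 j [-1.544  1.139  0.188 -0.008  1.732 -0.009] p [ 0.1359 -0.8095  0.2133] gap 1.001 F [-0.3 -0.2 -0.1]
[[ 0.999  0.034 -0.006]
 [ 0.034 -0.996 -0.083]
 [-0.009  0.083 -0.997]]
```

Request:
send_rows(gripper=[0,0,0,0,0], offset=[[0,0.05,0],[0,0.05,0],[0,0.05,0],[0,0.05,0],[0,0.05,0]], turn=[2,0,0,0,0])

```text
t: 12.85
tool_pos: [0.1085, -0.8548, 0.192]
eef_rot: [0.113, 0.994, 0.004, 0.007]
contact_force: [0.1, 0.3, -0.5]
finger_gap: 0.999
```

Request:
send_rows(gripper=[0,0,0,0,0], offset=[[0,0.05,0],[0,0.05,0],[0,0.05,0],[0,0.05,0],[0,0.05,0]], turn=[0,0,0,0,0])

```text
t: 13.35
tool_pos: [0.0867, -0.8885, 0.2072]
eef_rot: [0.185, 0.983, 0.006, 0.014]
contact_force: [0.3, -0.2, -0.2]
finger_gap: 1.0
```

```bash
python3 -c "
from h import *
st()"
```

```text
t 13.35 j [-1.617  1.166  0.187  0.048  1.417 -0.057] p [ 0.0867 -0.8885  0.2072] gap 1.0 F [ 0.3 -0.2 -0.2]
[[ 1.     0.007  0.031]
 [ 0.018 -0.931 -0.364]
 [ 0.026  0.364 -0.931]]
```

Request:
send_rows(gripper=[0,0,0,0,0], offset=[[0,0.05,0],[0,0.05,0],[0,0.05,0],[0,0.05,0],[0,0.05,0]], turn=[0,0,0,0,0])

```text
t: 13.85
tool_pos: [0.0695, -0.9109, 0.2542]
eef_rot: [0.256, 0.966, 0.006, 0.02]
contact_force: [-0.6, -0.1, 0.3]
finger_gap: 0.999
```

```bash
python3 -c "
from h import *
st()
a=arm.get_image('top');b=arm.get_image('scene')
A=cv2.resize(a[180:264,120:212,::-1],None,fx=5,fy=5,interpolation=cv2.INTER_CUBIC)
B=cv2.resize(b[195:335,295:430,::-1],None,fx=2.4,fy=2.4,interpolation=cv2.INTER_CUBIC)
H=max(A.shape[0],B.shape[0]);o=np.zeros((H,A.shape[1]+B.shape[1],3),np.uint8);o[:A.shape[0],:A.shape[1]]=A;o[:B.shape[0],A.shape[1]:]=B
cv2.imwrite('pics/rack.png',np.clip(o*1.6,0,255).astype(np.uint8));print(o.shape)
for n,z in (('basket',.09),):
  e=arm.trace('scene',n)[0];print(e['confidence'],e['location'])
for q in ('stamp_a','stamp_e'):
  print(q,[(np.round(d['location']),round(d['confidence'],2)) for d in arm.boxes_of('scene',q)])
"
```

```text
t 13.85 j [-1.642  1.125  0.187  0.079  1.315 -0.084] p [ 0.0695 -0.9109  0.2542] gap 0.999 F [-0.6 -0.1  0.3]
[[ 0.999  0.002  0.042]
 [ 0.023 -0.868 -0.495]
 [ 0.035  0.496 -0.868]]
(420, 784, 3)
0.7 [168.1, 283.0]
stamp_a [(array([355., 341.]), 0.71), (array([276., 380.]), 0.69), (array([289., 396.]), 0.68), (array([342., 404.]), 0.58), (array([285., 366.]), 0.57), (array([296., 383.]), 0.56), (array([303., 365.]), 0.55)]
stamp_e [(array([355., 341.]), 0.71), (array([276., 380.]), 0.69), (array([289., 396.]), 0.68), (array([342., 404.]), 0.58), (array([285., 366.]), 0.57), (array([296., 383.]), 0.56), (array([303., 365.]), 0.55)]
```

View pics/rack.png

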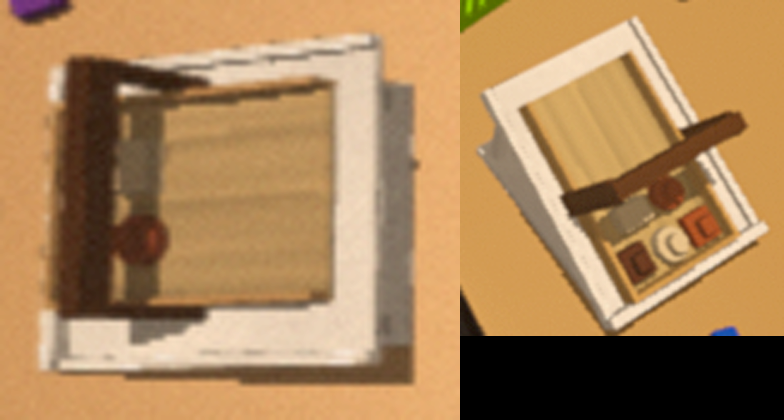

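```bash
cat > fit.py <<'E'
from h import *
from scipy.optimize import least_squares
T=lambda u,v:(u/5+120,v/5+180)
S=lambda u,v:((u-460)/2.4+295,v/2.4+195)
obs=[('top',(65,-100,5),T(332,80)),('top',(-65,-100,5),T(332,298)),('top',(73,-8,108),T(118,60)),('top',(-73,-8,108),T(115,315)),('top',(73,8,108),T(66,58)),('top',(-73,8,108),T(62,315)),
('scene',(73,-8,108),S(565,195)),('scene',(-73,-8,108),S(738,112)),('scene',(73,8,108),S(620,182)),('scene',(-73,8,82),S(745,130)),('scene',(65,-100,5),S(520,105)),('scene',(-65,-100,5),S(632,55)),('scene',(65,100,24),S(628,302)),('scene',(-65,100,24),S(738,232))]
def frame(p,tilt=25): return R.from_euler('z',p[3]).as_matrix()@R.from_euler('x',-tilt,degrees=True).as_matrix()
def res(p):
    F=frame(p);return np.concatenate([px(c,p[:3]+F@np.array(q)/1e3)[0]-o for c,q,o in obs])
s=least_squares(res,[.5,.25,.07,0],loss='soft_l1')
print(np.round(s.x,4));print(np.round(s.fun.reshape(-1,2),1))
p=s.x;F=frame(p);print("bar centre",p[:3]+F@[0,0,.095],"axes\n",np.round(F,3),"bed origin if ty=10:",p[:3]-F@[0,.01,0])
np.save('tray.npy',p)
# basket
e=arm.get_image('top');e=arm.trace('top','basket')[0];r,c=np.nonzero(e['region']);print('bask top ext',[np.round(onz('top',(y,x),.09),3) for x,y in cv2.boxPoints(cv2.minAreaRect(np.c_[c,r].astype(np.float32)))])
e=arm.get_image('scene');e=arm.trace('scene','basket')[0];print('bask scene centre z.04',onz('scene',e['location'],.04))
E
python3 fit.py
```

```text
[0.5332 0.2196 0.065  0.008 ]
[[ 0.6  0.8]
 [-0.6  1.3]
 [-5.  -0.7]
 [-7.1  0.6]
 [ 1.   0.2]
 [-0.9  0.6]
 [17.7 -5.9]
 [-0.8 -0.9]
 [-1.2  7. ]
 [-6.9  0.8]
 [-1.2 -0. ]
 [-4.5 -0.5]
 [ 1.6 -0.4]
 [-0.1  1.3]]
bar centre [0.53287528 0.25974325 0.15105736] axes
 [[ 1.    -0.007 -0.003]
 [ 0.008  0.906  0.423]
 [ 0.    -0.423  0.906]] bed origin if ty=10: [0.53326741 0.210533   0.0691843 ]
bask top ext [array([ 0.59 , -0.037,  0.09 ]), array([ 0.635, -0.246,  0.09 ]), array([ 0.445, -0.281,  0.09 ]), array([ 0.403, -0.077,  0.09 ])]
bask scene centre z.04 [ 0.5123796  -0.16110018  0.04      ]
```

```bash
python3 - <<'E'
s=open('fit.py').read()
s=s.replace("(73,-8,108),T(118,60)","(73,-8,82),T(118,60)").replace("(-73,-8,108),T(115,315)","(-73,-8,82),T(115,315)")
s=s.replace("('scene',(73,-8,108),S(565,195)),","").replace("('scene',(73,8,108),S(620,182)),('scene',(-73,8,82),S(745,130)),","")
s=s.split('# basket')[0]
open('fit.py','w').write(s)
E
python3 fit.py
python3 - <<'E'
from h import *
p=np.load('tray.npy');from scipy.spatial.transform import Rotation as R
F=R.from_euler('z',p[3]).as_matrix()@R.from_euler('x',-25,degrees=True).as_matrix()
c=p[:3]+F@[0,0,.095]
b=arm.get_image('scene').copy()
for q in [(73,8,108),(-73,8,108),(-73,8,82),(73,8,82),(73,-8,108),(73,-8,82),(65,100,24),(-65,100,24),(65,-100,0),(-65,-100,0)]:
  u=px('scene',p[:3]+F@np.array(q)/1e3)[0]; print(q,np.round(u))
  b[int(round(u[1])),int(round(u[0]))]=(0,255,255)
cv2.imwrite('pics/ov.png',np.clip(cv2.resize(b[195:335,295:430,::-1],None,fx=4,fy=4,interpolation=0)*1.5,0,255).astype('uint8'))
E
```

```text
[0.5344 0.2206 0.0663 0.0105]
[[ 0.1  0.3]
 [-1.   0.8]
 [ 0.8  0.2]
 [-0.9  0.3]
 [ 0.5 -0.3]
 [-1.3  0.2]
 [-0.7 -0.8]
 [-1.4  0.2]
 [-4.6 -0.4]
 [ 1.7 -0. ]
 [ 0.1  1.5]]
bar centre [0.53396525 0.2607053  0.15243472] axes
 [[ 1.    -0.009 -0.004]
 [ 0.01   0.906  0.423]
 [ 0.    -0.423  0.906]] bed origin if ty=10: [0.5344808  0.21149619 0.07056166]
(73, 8, 108) [361. 278.]
(-73, 8, 108) [414. 248.]
(-73, 8, 82) [407. 250.]
(73, 8, 82) [355. 280.]
(73, -8, 108) [356. 271.]
(73, -8, 82) [351. 272.]
(65, 100, 24) [367. 321.]
(-65, 100, 24) [411. 293.]
(65, -100, 0) [318. 239.]
(-65, -100, 0) [361. 218.]
```

View pics/ov.png

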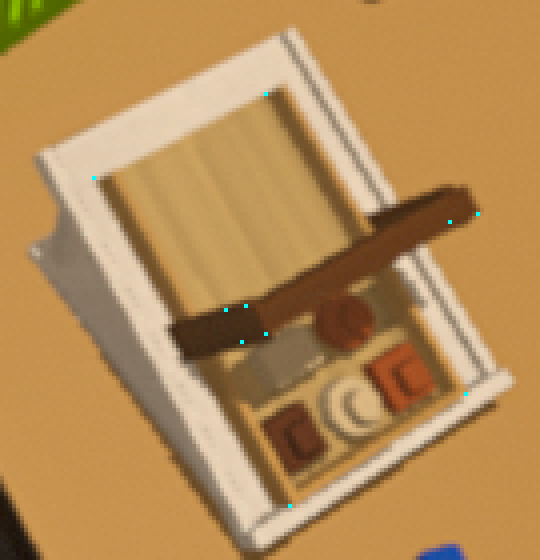

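Request:
send_rows(gripper=[0,0,0,0,0], offset=[[0.023,-0.033,-0.0275],[0.023,-0.033,-0.0275],[0.023,-0.033,-0.0275],[0.023,-0.033,-0.0275],[0.023,-0.033,-0.0275]], turn=[0,0,0,0,0])

```text
t: 14.85
tool_pos: [0.163, -0.7265, 0.2829]
eef_rot: [0.252, 0.968, 0.004, 0.019]
contact_force: [-0.1, -0.3, 1.5]
finger_gap: 1.0
```

Request:
send_rows(gripper=[0,0,0,0,0], offset=[[0.023,-0.033,-0.0275],[0.023,-0.033,-0.0275],[0.023,-0.033,-0.0275],[0.023,-0.033,-0.0275],[0.023,-0.033,-0.0275]], turn=[0,0,0,0,0])

```text
t: 15.35
tool_pos: [0.2741, -0.5074, 0.3278]
eef_rot: [0.253, 0.967, 0.003, 0.02]
contact_force: [0.8, -0.1, 0.2]
finger_gap: 0.998
```

```bash
python3 -c "
from h import *
st()"
```

```text
t 15.35 j [-1.227  0.172  1.566 -0.162  0.912  0.404] p [ 0.2741 -0.5074  0.3278] gap 0.998 F [ 0.8 -0.1  0.2]
[[ 0.999 -0.004  0.04 ]
 [ 0.016 -0.872 -0.489]
 [ 0.036  0.489 -0.872]]
```

Request:
send_rows(gripper=[0,0,0,0,0], offset=[[0.0143,-0.0414,-0.0198],[0.0143,-0.0414,-0.0198],[0.0143,-0.0414,-0.0198],[0.0143,-0.0414,-0.0198],[0.0143,-0.0414,-0.0198]], turn=[0,0,0,0,0])

```text
t: 15.85
tool_pos: [0.3438, -0.2683, 0.3176]
eef_rot: [0.256, 0.966, 0.002, 0.022]
contact_force: [1.0, -0.8, 0.5]
finger_gap: 1.0
```

Request:
send_rows(gripper=[0,0,0,0,0], offset=[[0.0143,-0.0414,-0.0198],[0.0143,-0.0414,-0.0198],[0.0143,-0.0414,-0.0198],[0.0143,-0.0414,-0.0198],[0.0143,-0.0414,-0.0198]], turn=[0,0,0,0,0])

```text
t: 16.35
tool_pos: [0.4128, -0.0283, 0.3058]
eef_rot: [0.258, 0.966, 0.001, 0.025]
contact_force: [0.5, -0.6, 1.0]
finger_gap: 1.003
```

Request:
send_rows(gripper=[0,0,0,0,0], offset=[[0.0143,-0.0414,-0.0198],[0.0143,-0.0414,-0.0198],[0.0143,-0.0414,-0.0198],[0.0143,-0.0414,-0.0198],[0.0143,-0.0414,-0.0198]], turn=[0,0,0,0,0])

```text
t: 16.85
tool_pos: [0.4816, 0.2118, 0.2927]
eef_rot: [0.258, 0.966, 0.002, 0.028]
contact_force: [0.7, -1.2, 0.2]
finger_gap: 1.001
```

```bash
cat >> h.py <<'E'
def to(P):
    s,M=st();d=np.array(P)-s["tool_pos"];print("world d",np.round(d,4),"tool d",np.round(M.T@d,4),"len",round(np.linalg.norm(d),3))
E
python3 -c "
from h import *
s,M=st(0);B=np.array([.534,.261,.154]);to(B-.088*M[:,2])"
```

```text
t 16.85 j [ 0.404  0.413  1.342 -0.5    1.556  2.022] p [0.4816 0.2118 0.2927] gap 1.001 F [ 0.7 -1.2  0.2]
[[ 0.998 -0.011  0.055]
 [ 0.018 -0.867 -0.498]
 [ 0.053  0.499 -0.865]]
world d [ 0.0476  0.0931 -0.0625] tool d [ 0.0459 -0.1123  0.0103] len 0.122
```

Request:
send_rows(gripper=[0,0,0,0], offset=[[0.015,-0.037,0.003],[0.015,-0.037,0.003],[0.015,-0.037,0.003],[0,0,0]], turn=[0,0,0,0])

```text
t: 17.25
tool_pos: [0.5293, 0.3141, 0.2273]
eef_rot: [0.258, 0.966, 0.005, 0.029]
contact_force: [0.7, -0.5, -0.5]
finger_gap: 1.005
```

Run:
```python
from h import *
B=np.array([.534,.261,.154])
s,M=st(0);to(B+.002*M[:,2])
w=arm.get_image('wrist').copy()
m=arm.camera_model('wrist');T=np.array(m['T_tool_cam']);K=np.array(m['intrinsics'])
p=np.load('tray.npy');F=R.from_euler('z',p[3]).as_matrix()@R.from_euler('x',-25,degrees=True).as_matrix()
for q in [(x,y,108) for x in(-73,0,73) for y in(-8,8)]+[(x,-100,5) for x in(-65,65)]:
  W=B+F@(np.array(q)/1e3-[0,0,.095]); c=T[:3,:3].T@(M.T@(W-s['tool_pos'])-T[:3,3]); c=c*[1,-1,-1];u=K@c;u=u[:2]/u[2]
  print(q,np.round(u)); 
  cv2.circle(w,tuple(int(round(v)) for v in u),3,(0,255,255),-1)
cv2.imwrite('pics/w1.png',np.clip(w[:,:,::-1]*1.5,0,255).astype('uint8'))
```

```text
t 17.25 j [ 0.519  0.686  1.076 -0.479  1.6    2.119] p [0.5293 0.3141 0.2273] gap 1.005 F [ 0.7 -0.5 -0.5]
[[ 0.998 -0.005  0.058]
 [ 0.025 -0.867 -0.497]
 [ 0.053  0.498 -0.866]]
world d [ 0.0048 -0.0541 -0.0751] tool d [-0.0005  0.0095  0.0922] len 0.093
(-73, -8, 108) [283. 298.]
(-73, 8, 108) [261. 300.]
(0, -8, 108) [283. 204.]
(0, 8, 108) [260. 205.]
(73, -8, 108) [284.  94.]
(73, 8, 108) [259.  94.]
(-65, -100, 5) [352. 232.]
(65, -100, 5) [359. 107.]
```

View pics/w1.png

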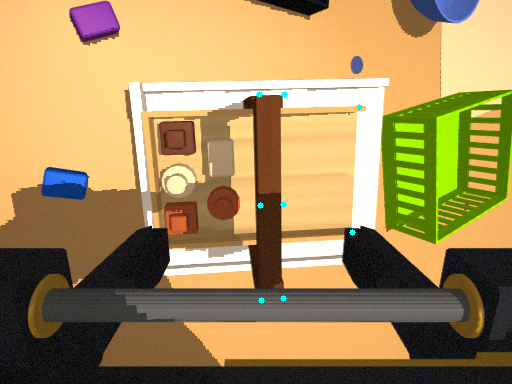

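Request:
send_rows(gripper=[0,0,0,0], offset=[[0,0.0025,0.031],[0,0.0025,0.031],[0,0.003,0.03],[0,0,0]], turn=[0,0,0,0])

```text
t: 17.7
tool_pos: [0.5351, 0.2573, 0.1573]
eef_rot: [0.256, 0.966, 0.003, 0.033]
contact_force: [0.1, -0.3, 0.6]
finger_gap: 0.998
```

Request:
send_rows(gripper=[180,200,255,255,255], offset=[[0,0,0],[0,0,0],[0,0,0],[0,0,0],[0,0,0]], turn=[0,0,0,0,0])

```text
t: 18.2
tool_pos: [0.5364, 0.2592, 0.1647]
eef_rot: [0.254, 0.967, 0.002, 0.038]
contact_force: [0.5, -0.4, 0.0]
finger_gap: 0.57
```

```bash
python3 -c "
from h import *
s,M=st(0);B=np.array([.534,.261,.154]);to(B+.002*M[:,2])"
```

```text
t 18.2 j [ 0.439  0.668  1.274 -0.505  1.385  2.148] p [0.5364 0.2592 0.1647] gap 0.57 F [ 0.5 -0.4  0. ]
[[ 0.997 -0.015  0.075]
 [ 0.024 -0.871 -0.49 ]
 [ 0.073  0.49  -0.868]]
world d [-0.0023  0.0008 -0.0124] tool d [-0.0032 -0.0067  0.0102] len 0.013
```

Request:
send_rows(gripper=[255,255,255,255,255], offset=[[0,-0.002,0.006],[0,-0.002,0.005],[0,0,0.003],[0,0,0.001],[0,0,0.001]], turn=[0,0,0,0,0])

```text
t: 18.7
tool_pos: [0.5378, 0.2571, 0.148]
eef_rot: [0.251, 0.967, 0.003, 0.04]
contact_force: [-5.9, 1.6, 13.3]
finger_gap: 0.177
```

```bash
python3 -c "
from h import *
s,M=st(0);B=np.array([.534,.261,.154]);to(B+.002*M[:,2])"
```

```text
t 18.7 j [ 0.434  0.683  1.293 -0.507  1.348  2.159] p [0.5378 0.2571 0.148 ] gap 0.177 F [-5.9  1.6 13.3]
[[ 0.997 -0.014  0.078]
 [ 0.025 -0.874 -0.486]
 [ 0.075  0.486 -0.871]]
world d [-0.0036  0.0029  0.0042] tool d [-0.0032 -0.0004 -0.0054] len 0.006
```

Request:
send_rows(gripper=[255,255,255,255,255], offset=[[0.001,0.007,-0.013],[0.002,0.012,-0.022],[0.003,0.017,-0.03],[0.003,0.017,-0.03],[0.003,0.017,-0.03]], turn=[0,0,0,0,0])

```text
t: 19.2
tool_pos: [0.5369, 0.2561, 0.29]
eef_rot: [0.253, 0.967, 0.005, 0.031]
contact_force: [1.3, 0.7, -6.1]
finger_gap: 0.172
```

Request:
send_rows(gripper=[255,255,255], offset=[[0.002,0.014,-0.025],[0.001,0.007,-0.013],[0,0,0]], turn=[0,0,0])

```text
t: 19.5
tool_pos: [0.5372, 0.256, 0.3402]
eef_rot: [0.251, 0.967, 0.004, 0.033]
contact_force: [0.9, 1.3, -5.2]
finger_gap: 0.175
```

```bash
python3 -c "
from h import *
s,M=st(0);to([.48,-.215,.27])
w=arm.get_image('wrist');b=arm.get_image('scene')
o=np.hstack([cv2.resize(w,(400,300)),cv2.resize(b,(400,300))])
cv2.imwrite('pics/lift.png',np.clip(o[:,:,::-1]*1.4,0,255).astype('uint8'))"
```

```text
t 19.5 j [ 0.431  0.552  1.005 -0.495  1.727  1.951] p [0.5372 0.256  0.3402] gap 0.175 F [ 0.9  1.3 -5.2]
[[ 0.998 -0.009  0.066]
 [ 0.024 -0.874 -0.486]
 [ 0.062  0.487 -0.871]]
world d [-0.0572 -0.471  -0.0702] tool d [-0.0727  0.3779  0.2864] len 0.48
```

View pics/lift.png

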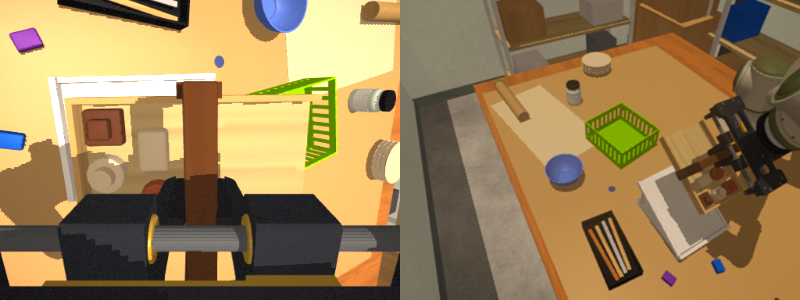

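Request:
send_rows(gripper=[255,255,255,255,255], offset=[[-0.003,0.016,0.012],[-0.006,0.031,0.024],[-0.006,0.031,0.024],[-0.006,0.031,0.024],[-0.006,0.031,0.024]], turn=[0,0,0,0,0])

```text
t: 20.1
tool_pos: [0.5128, 0.0784, 0.3]
eef_rot: [0.252, 0.967, 0.01, 0.025]
contact_force: [1.0, 0.2, -5.9]
finger_gap: 0.175
```

Request:
send_rows(gripper=[255,255,255,255,255], offset=[[-0.006,0.031,0.024],[-0.006,0.031,0.024],[-0.006,0.031,0.024],[-0.006,0.031,0.024],[-0.006,0.031,0.024]], turn=[0,0,0,0,0])

```text
t: 20.6
tool_pos: [0.4836, -0.1231, 0.2604]
eef_rot: [0.251, 0.968, 0.011, 0.017]
contact_force: [1.2, -0.8, -6.4]
finger_gap: 0.175
```

Request:
send_rows(gripper=[255,255,255], offset=[[-0.006,0.031,0.024],[-0.003,0.016,0.012],[0,0,0.001]], turn=[0,0,0])

```text
t: 20.9
tool_pos: [0.4718, -0.1874, 0.2445]
eef_rot: [0.248, 0.969, 0.01, 0.011]
contact_force: [0.1, 2.3, -5.5]
finger_gap: 0.179
```

```bash
python3 -c "
from h import *
s,M=st(0);to([.48,-.22,.25])"
```

```text
t 20.9 j [-0.412  0.233  1.711 -0.528  1.022  1.38 ] p [ 0.4718 -0.1874  0.2445] gap 0.179 F [ 0.1  2.3 -5.5]
[[ 1.     0.013  0.027]
 [ 0.024 -0.876 -0.481]
 [ 0.017  0.481 -0.876]]
world d [ 0.0082 -0.0326  0.0055] tool d [0.0075 0.0313 0.0111] len 0.034
```

Request:
send_rows(gripper=[255,255,255,255,255], offset=[[0.005,0.018,0.006],[0.005,0.016,0.006],[0,0,0],[0,0,0],[0,0,0]], turn=[-4,-8,-8,-8,-8])

```text
t: 21.4
tool_pos: [0.4808, -0.2203, 0.243]
eef_rot: [0.233, 0.916, 0.32, -0.073]
contact_force: [0.4, 0.3, -6.0]
finger_gap: 0.174
```

Request:
send_rows(gripper=[255,255,255,255], offset=[[0,0,0],[0,0,0],[0,0,0],[0,0,0]], turn=[-8,-8,-8,-8])

```text
t: 21.8
tool_pos: [0.4789, -0.2162, 0.2373]
eef_rot: [0.196, 0.785, 0.571, -0.138]
contact_force: [0.7, 0.2, -5.2]
finger_gap: 0.174
```

```bash
python3 -c "
from h import *
s,M=st(0);to([.49,-.224,.247])"
```

```text
t 21.8 j [-0.464  0.277  1.669 -0.507  1.019  0.082] p [ 0.4789 -0.2162  0.2373] gap 0.174 F [ 0.7  0.2 -5.2]
[[ 0.311  0.951  0.007]
 [ 0.842 -0.272 -0.466]
 [-0.441  0.151 -0.885]]
world d [ 0.0111 -0.0078  0.0097] tool d [-0.0074  0.0141 -0.0048] len 0.017
```

Request:
send_rows(gripper=[255,255,255,255,255], offset=[[-0.004,0.007,-0.004],[-0.004,0.007,-0.004],[0,0,-0.001],[0,0,-0.001],[0,0,-0.001]], turn=[-8,-8,-8,-8,-8])

```text
t: 22.3
tool_pos: [0.4887, -0.2155, 0.2456]
eef_rot: [0.127, 0.53, 0.815, -0.198]
contact_force: [-0.4, 0.1, -4.9]
finger_gap: 0.173
```

```bash
python3 -c "
from h import *
s,M=st(0);to([.51,-.222,.247])
b=arm.get_image('scene')
cv2.imwrite('pics/p1.png',np.clip(cv2.resize(b[90:290,180:440,::-1],None,fx=2,fy=2)*1.4,0,255).astype('uint8'))"
```

```text
t 22.3 j [-0.455  0.293  1.621 -0.49   1.063 -0.666] p [ 0.4887 -0.2155  0.2456] gap 0.173 F [-0.4  0.1 -4.9]
[[-0.406  0.914 -0.003]
 [ 0.813  0.36  -0.457]
 [-0.416 -0.188 -0.89 ]]
world d [ 0.0213 -0.0065  0.0014] tool d [-0.0145  0.0168  0.0016] len 0.022
```

View pics/p1.png

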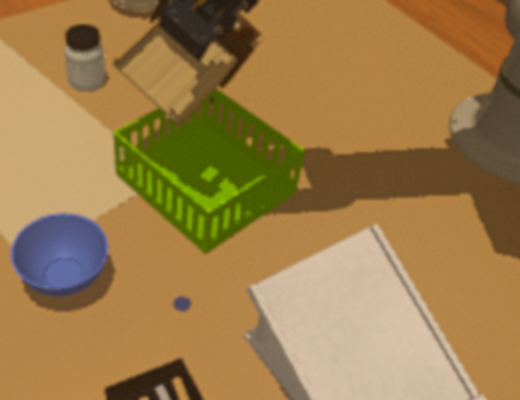

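Request:
send_rows(gripper=[255,255,255,255,255], offset=[[-0.007,0.008,-0.001],[-0.008,0.007,-0.001],[0,0,-0.001],[0,0,-0.001],[0,0,-0.001]], turn=[-8,-8,-8,-8,-8])

```text
t: 22.85
tool_pos: [0.508, -0.2142, 0.2468]
eef_rot: [0.045, 0.211, 0.95, -0.227]
contact_force: [0.7, 0.6, -5.3]
finger_gap: 0.175
```

Request:
send_rows(gripper=[255,255,255], offset=[[0,0,-0.001],[0,0,-0.001],[0,0,-0.001]], turn=[-8,-8,-8])

```text
t: 23.15
tool_pos: [0.5068, -0.2101, 0.2458]
eef_rot: [-0.008, 0.004, 0.974, -0.229]
contact_force: [-0.1, -0.5, -5.9]
finger_gap: 0.175
```

```bash
python3 -c "
from h import *
s,M=st(0);to([.515,-.22,.24])
arm.get_image('scene')
print([(np.round(d['location']),round(d['confidence'],2)) for d in arm.boxes_of('scene','stamp_a')])
b=arm.get_image('scene');w=arm.get_image('wrist')
o=np.hstack([cv2.resize(b[90:240,200:400],(400,300)),cv2.resize(w,(400,300))])
cv2.imwrite('pics/p2.png',np.clip(o[:,:,::-1]*1.4,0,255).astype('uint8'))"
```

```text
t 23.15 j [-0.432  0.335  1.559 -0.477  1.108 -1.808] p [ 0.5068 -0.2101  0.2458] gap 0.175 F [-0.1 -0.5 -5.9]
[[-1.     0.004 -0.017]
 [ 0.011  0.896 -0.445]
 [ 0.013 -0.445 -0.895]]
world d [ 0.0082 -0.0099 -0.0058] tool d [-0.0084 -0.0062  0.0094] len 0.014
[(array([354., 342.]), 0.61), (array([338., 407.]), 0.57), (array([ 99., 250.]), 0.55), (array([ 98., 263.]), 0.53)]
```

View pics/p2.png

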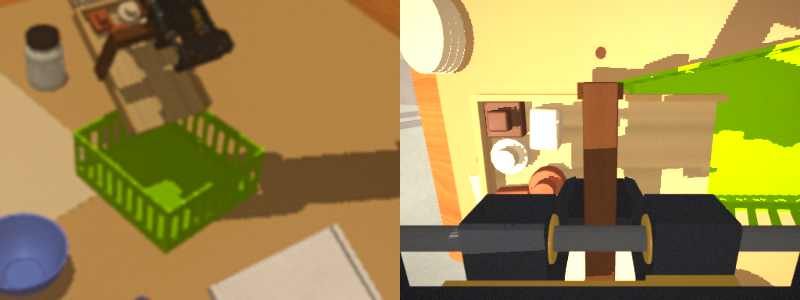

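Request:
send_rows(gripper=[255,255,255,255,255], offset=[[-0.004,-0.022,0.017],[-0.004,-0.022,0.017],[0,0.04,0],[0,-0.04,0],[0,0.04,0]], turn=[0,0,0,0,0])

```text
t: 23.85
tool_pos: [0.5148, -0.2333, 0.2166]
eef_rot: [-0.004, 0.022, 0.973, -0.229]
contact_force: [1.7, 1.9, -4.8]
finger_gap: 0.172
```

Request:
send_rows(gripper=[255,255,255,255,255], offset=[[0,-0.04,0],[0,0.04,0],[0,-0.04,0],[0,0.04,0],[0,-0.02,0]], turn=[0,0,0,0,0])

```text
t: 24.35
tool_pos: [0.5115, -0.2469, 0.2192]
eef_rot: [-0.007, 0.03, 0.974, -0.224]
contact_force: [0.2, -1.5, -3.4]
finger_gap: 0.181
```

```bash
python3 -c "
from h import *
s,M=st(0);to([.512,-.245,.225])
b=arm.get_image('scene');w=arm.get_image('wrist')
print([(np.round(d['location']),round(d['confidence'],2)) for d in arm.boxes_of('wrist','stamp_a')])
o=np.hstack([cv2.resize(b[90:240,200:400],(400,300)),cv2.resize(w,(400,300))])
cv2.imwrite('pics/p3.png',np.clip(o[:,:,::-1]*1.4,0,255).astype('uint8'))"
```

```text
t 24.35 j [-0.493  0.394  1.546 -0.475  1.052 -1.795] p [ 0.5115 -0.2469  0.2192] gap 0.181 F [ 0.2 -1.5 -3.4]
[[-0.998  0.055 -0.026]
 [ 0.061  0.898 -0.437]
 [-0.    -0.438 -0.899]]
world d [0.0005 0.0019 0.0058] tool d [-0.0004 -0.0008 -0.006 ] len 0.006
[(array([166., 507.]), 0.48)]
```

View pics/p3.png

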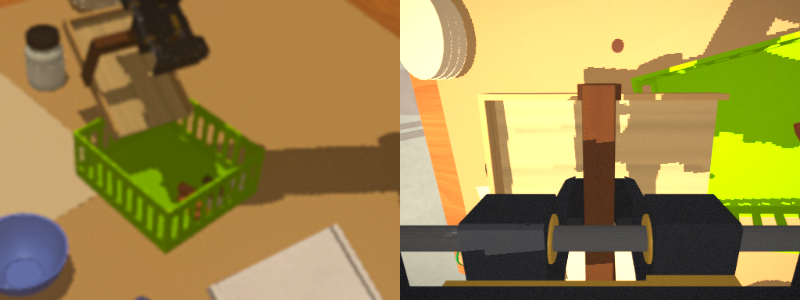

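Request:
send_rows(gripper=[255,255,255,255], offset=[[0,-0.04,-0.014],[0,-0.04,-0.014],[0,-0.04,-0.014],[0,0,-0.03]], turn=[0,0,0,0])

```text
t: 24.9
tool_pos: [0.505, -0.3299, 0.3399]
eef_rot: [-0.007, 0.037, 0.974, -0.225]
contact_force: [0.3, 1.1, -3.5]
finger_gap: 0.174
```

```bash
python3 -c "
from h import *
s,M=st()
a=arm.get_image('top')
print([(np.round(d['location']),round(d['confidence'],2)) for d in arm.boxes_of('top','stamp_a')])
b=arm.get_image('scene')
print([(np.round(d['location']),round(d['confidence'],2)) for d in arm.boxes_of('scene','stamp_a')])
w=arm.get_image('wrist')
print([(np.round(d['location']),round(d['confidence'],2)) for d in arm.boxes_of('wrist','stamp_a')])
o=np.hstack([cv2.resize(a[185:275,235:340],(420,360),interpolation=2),cv2.resize(b[60:180,220:380],(380,285),interpolation=2).__class__(shape=(360,380,3),dtype=np.uint8)])
o[:,420:]=0;o[:285,420:]=cv2.resize(b[60:180,220:380],(380,285),interpolation=2)
cv2.imwrite('pics/p4.png',np.clip(o[:,:,::-1]*1.4,0,255).astype('uint8'))"
```

```text
t 24.9 j [-0.629  0.359  1.276 -0.399  1.275 -2.052] p [ 0.505  -0.3299  0.3399] gap 0.174 F [ 0.3  1.1 -3.5]
[[-0.997  0.068 -0.03 ]
 [ 0.075  0.896 -0.438]
 [-0.003 -0.439 -0.899]]
[(array([176., 129.]), 0.64), (array([227., 264.]), 0.54), (array([221., 112.]), 0.53)]
[(array([355., 342.]), 0.75), (array([ 75., 250.]), 0.61), (array([341., 404.]), 0.58), (array([185., 295.]), 0.41)]
[]
```

View pics/p4.png

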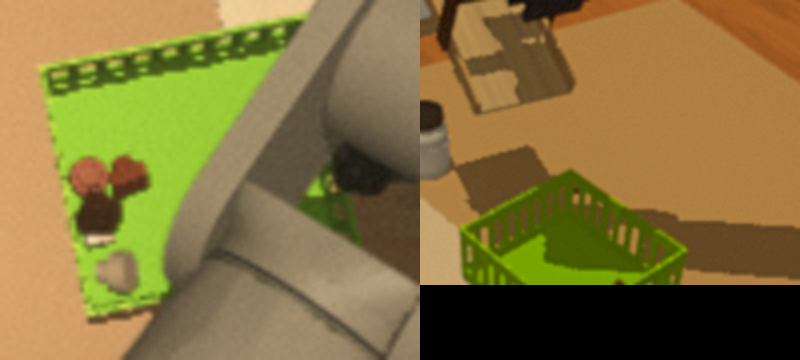

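Request:
send_rows(gripper=[255,255,255,255,255], offset=[[0,0,-0.001],[0,0,-0.001],[0,0,-0.001],[0,0,-0.001],[0,0,-0.001]], turn=[8.4,8.4,8.4,8.4,8.4])

```text
t: 25.7
tool_pos: [0.5054, -0.322, 0.3318]
eef_rot: [0.069, 0.389, 0.895, -0.209]
contact_force: [0.0, 0.1, -2.9]
finger_gap: 0.174
```

Request:
send_rows(gripper=[255,255,255,255,255], offset=[[0,0,-0.001],[0,0,-0.001],[0,0,-0.001],[0,0,-0.001],[0,0,-0.001]], turn=[8.4,8.4,8.4,8.4,8.4])

```text
t: 26.2
tool_pos: [0.5049, -0.3182, 0.3267]
eef_rot: [0.134, 0.691, 0.69, -0.17]
contact_force: [-0.4, -0.6, -3.3]
finger_gap: 0.182
```

Request:
send_rows(gripper=[255,255,255,255,255], offset=[[0,0,-0.001],[0,0,-0.001],[0,0,-0.001],[0,0,-0.001],[0,0,-0.001]], turn=[8.4,8.4,8.4,8.4,8.4])

```text
t: 26.7
tool_pos: [0.5046, -0.3142, 0.3219]
eef_rot: [0.182, 0.896, 0.388, -0.111]
contact_force: [-0.5, 0.7, -2.6]
finger_gap: 0.176
```

Request:
send_rows(gripper=[255,255,255,255,255], offset=[[0,0,-0.001],[0,0,-0.001],[0,0,-0.001],[0,0,-0.001],[0,0,-0.001]], turn=[8.4,8.4,8.4,8.4,8.4])

```text
t: 27.2
tool_pos: [0.5042, -0.3104, 0.3171]
eef_rot: [0.206, 0.977, 0.032, -0.041]
contact_force: [-0.3, 0.2, -3.9]
finger_gap: 0.178
```

```bash
python3 -c "
from h import *
s,M=st(0);to([.53,.25,.34])"
```

```text
t 27.2 j [-0.603  0.374  1.307 -0.398  1.294  0.98 ] p [ 0.5042 -0.3104  0.3171] gap 0.178 F [-0.3  0.2 -3.9]
[[ 0.995  0.08  -0.068]
 [ 0.045 -0.913 -0.406]
 [-0.094  0.4   -0.912]]
world d [0.0258 0.5604 0.0229] tool d [ 0.049  -0.5004 -0.2499] len 0.561
```

Request:
send_rows(gripper=[255,255,255,255,255], offset=[[0.004,-0.042,-0.022],[0.004,-0.042,-0.022],[0.004,-0.042,-0.022],[0.004,-0.042,-0.022],[0.004,-0.042,-0.022]], turn=[1,0,0,0,0])

```text
t: 27.7
tool_pos: [0.5173, -0.0695, 0.3226]
eef_rot: [0.205, 0.978, 0.017, -0.045]
contact_force: [1.0, 0.2, -3.5]
finger_gap: 0.176
```

Request:
send_rows(gripper=[255,255,255,255,255], offset=[[0.004,-0.042,-0.022],[0.004,-0.042,-0.022],[0.004,-0.042,-0.022],[0.004,-0.042,-0.022],[0.004,-0.042,-0.022]], turn=[0,0,0,0,0])

```text
t: 28.2
tool_pos: [0.5335, 0.1781, 0.3306]
eef_rot: [0.206, 0.977, 0.018, -0.049]
contact_force: [0.8, -0.7, -3.1]
finger_gap: 0.178
```

Request:
send_rows(gripper=[255,255], offset=[[0.004,-0.04,-0.02],[0,0,0]], turn=[0,0])

```text
t: 28.4
tool_pos: [0.5362, 0.23, 0.3285]
eef_rot: [0.206, 0.977, 0.021, -0.049]
contact_force: [-0.5, -0.5, -3.6]
finger_gap: 0.177
```

```bash
python3 -c "
from h import *
s,M=st(0);to([.53,.25,.34])"
```

```text
t 28.4 j [ 0.345  0.565  0.991 -0.37   1.805  1.825] p [0.5362 0.23   0.3285] gap 0.177 F [-0.5 -0.5 -3.6]
[[ 0.994  0.062 -0.088]
 [ 0.021 -0.914 -0.405]
 [-0.105  0.401 -0.91 ]]
world d [-0.0062  0.02    0.0115] tool d [-0.007  -0.0141 -0.018 ] len 0.024
```

Request:
send_rows(gripper=[255,255,255,255,255], offset=[[0.031,0.034,0.005],[0.031,0.034,0.005],[0.031,0.034,0.005],[0.031,0.034,0.005],[0.031,0.034,0.005]], turn=[0,0,0,0,0])

```text
t: 28.9
tool_pos: [0.7018, 0.0686, 0.3509]
eef_rot: [0.208, 0.976, 0.028, -0.053]
contact_force: [1.6, -0.2, -2.0]
finger_gap: 0.179
```

Request:
send_rows(gripper=[255,255,255,255,255], offset=[[0.031,0.034,0],[0.031,0.034,0],[0.05,0,-0.005],[0.05,0,-0.005],[0.05,0,-0.005]], turn=[0,0,0,0,0])

```text
t: 29.4
tool_pos: [0.7721, -0.0108, 0.288]
eef_rot: [0.214, 0.976, 0.035, -0.023]
contact_force: [0.8, -0.0, -3.4]
finger_gap: 0.177
```

```bash
python3 -c "
from h import *
s,M=st(0);to([.53,.25,.34])"
```

```text
t 29.4 j [-0.039  1.069  0.19  -0.455  1.866  1.321] p [ 0.7721 -0.0108  0.288 ] gap 0.177 F [ 0.8 -0.  -3.4]
[[ 0.996  0.079 -0.03 ]
 [ 0.059 -0.906 -0.42 ]
 [-0.06   0.417 -0.907]]
world d [-0.2421  0.2608  0.052 ] tool d [-0.2289 -0.2336 -0.1495] len 0.36
```

Request:
send_rows(gripper=[255,255,255,255,255], offset=[[0.049,0,-0.01],[0.049,0,-0.01],[0.049,0,-0.01],[0.049,0,-0.01],[0.049,0,-0.01]], turn=[1,0,0,0,0])

```text
t: 29.9
tool_pos: [0.8136, -0.0011, 0.2452]
eef_rot: [0.219, 0.974, 0.041, 0.036]
contact_force: [-0.6, -0.7, -4.5]
finger_gap: 0.181
```

```bash
python3 -c "
from h import *
s,M=st(0);to([.53,.25,.34])"
```

```text
t 29.9 j [-0.025  1.125  0.19  -0.439  1.703  1.376] p [ 0.8136 -0.0011  0.2452] gap 0.181 F [-0.6 -0.7 -4.5]
[[ 0.994  0.064  0.089]
 [ 0.096 -0.901 -0.424]
 [ 0.053  0.43  -0.901]]
world d [-0.2836  0.2511  0.0948] tool d [-0.2529 -0.2035 -0.2171] len 0.391
```

Request:
send_rows(gripper=[255,255,255,255,255], offset=[[-0.028,-0.022,-0.024],[-0.028,-0.022,-0.024],[-0.028,-0.022,-0.024],[-0.028,-0.022,-0.024],[-0.028,-0.022,-0.024]], turn=[4,0,0,0,0])

```text
t: 30.4
tool_pos: [0.6667, 0.1343, 0.2795]
eef_rot: [0.219, 0.975, 0.011, 0.035]
contact_force: [0.6, 1.8, -3.1]
finger_gap: 0.177
```

Request:
send_rows(gripper=[255,255,255,255], offset=[[-0.028,-0.022,-0.024],[-0.028,-0.022,-0.024],[-0.028,-0.022,-0.024],[0,0,0]], turn=[0,0,0,0])

```text
t: 30.8
tool_pos: [0.5703, 0.2274, 0.3119]
eef_rot: [0.218, 0.975, 0.013, 0.036]
contact_force: [0.2, 0.5, -2.4]
finger_gap: 0.175
```

```bash
python3 -c "
from h import *
s,M=st(0);to([.537,.285,.22])"
```

```text
t 30.8 j [ 0.35   0.565  1.039 -0.44   1.615  1.892] p [0.5703 0.2274 0.3119] gap 0.175 F [ 0.2  0.5 -2.4]
[[ 0.997  0.009  0.076]
 [ 0.041 -0.904 -0.425]
 [ 0.065  0.427 -0.902]]
world d [-0.0333  0.0576 -0.0919] tool d [-0.0369 -0.0916  0.0558] len 0.113
```

Request:
send_rows(gripper=[255,255,255,255], offset=[[-0.0125,-0.031,0.019],[-0.0125,-0.031,0.019],[-0.0125,-0.031,0.019],[0,0,0.001]], turn=[1,0,0,0])

```text
t: 31.2
tool_pos: [0.5373, 0.2866, 0.2129]
eef_rot: [0.218, 0.975, 0.004, 0.04]
contact_force: [-0.2, -0.2, -2.7]
finger_gap: 0.18
```

```bash
python3 -c "
from h import *
s,M=st(0);to([.537,.254,.149])"
```

```text
t 31.2 j [ 0.457  0.632  1.185 -0.432  1.464  2.097] p [0.5373 0.2866 0.2129] gap 0.18 F [-0.2 -0.2 -2.7]
[[ 0.997 -0.011  0.08 ]
 [ 0.025 -0.905 -0.424]
 [ 0.077  0.425 -0.902]]
world d [-0.0003 -0.0326 -0.0639] tool d [-0.006   0.0023  0.0715] len 0.072
```

Request:
send_rows(gripper=[255,255,255,255], offset=[[-0.002,0.001,0.022],[-0.002,0.001,0.022],[-0.002,0,0.014],[0,0,0.003]], turn=[0,0,0,0])

```text
t: 31.6
tool_pos: [0.5398, 0.2564, 0.1579]
eef_rot: [0.217, 0.975, 0.003, 0.044]
contact_force: [3.9, 7.5, 3.3]
finger_gap: 0.175
```

```bash
python3 -c "
from h import *
s,M=st(0);to([.537,.254,.149])"
```

```text
t 31.6 j [ 0.412  0.646  1.311 -0.452  1.311  2.122] p [0.5398 0.2564 0.1579] gap 0.175 F [3.9 7.5 3.3]
[[ 0.996 -0.013  0.088]
 [ 0.026 -0.906 -0.422]
 [ 0.085  0.423 -0.902]]
world d [-0.0028 -0.0024 -0.0089] tool d [-0.0036 -0.0016  0.0088] len 0.01
```

```bash
python3 -c "
from h import *
b=arm.get_image('scene');w=arm.get_image('wrist')
o=np.hstack([cv2.resize(b[185:335,290:440],(400,400),interpolation=2),cv2.resize(w[60:330,90:400],(400,348),interpolation=2).repeat(1,0) if 0 else cv2.resize(w[60:330,90:400],(400,400),interpolation=2)])
cv2.imwrite('pics/place.png',np.clip(o[:,:,::-1]*1.4,0,255).astype('uint8'))"
```

```text
(no output)
```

View pics/place.png

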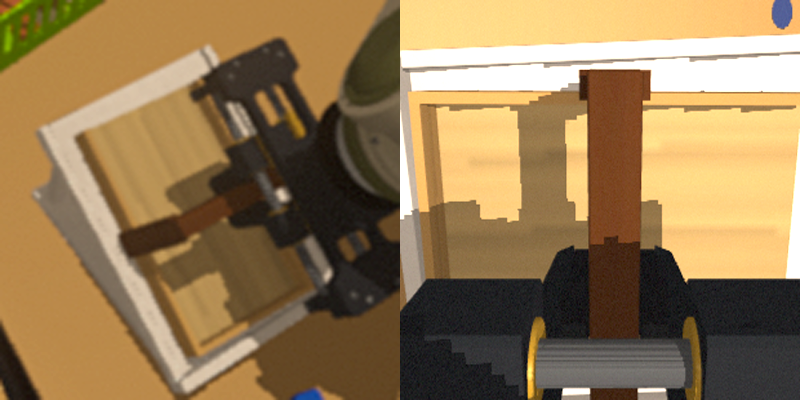

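Request:
send_rows(gripper=[255,255,255], offset=[[-0.001,0,0.004],[-0.001,0,0.004],[0,0,0.004]], turn=[0,0,0])

```text
t: 32.0
tool_pos: [0.5415, 0.2554, 0.1568]
eef_rot: [0.212, 0.976, 0.002, 0.051]
contact_force: [-20.0, 12.4, 23.5]
finger_gap: 0.18
```

```bash
python3 -c "
from h import *
s,M=st(0);print(s['wrist_torque']);to([.537,.254,.149])"
```

```text
[ 0.35666467  2.85383766 -1.1741198 ]
t 32.0 j [ 0.408  0.64   1.322 -0.452  1.288  2.127] p [0.5415 0.2554 0.1568] gap 0.18 F [-20.   12.4  23.5]
[[ 0.995 -0.018  0.101]
 [ 0.025 -0.91  -0.413]
 [ 0.1    0.413 -0.905]]
world d [-0.0045 -0.0014 -0.0078] tool d [-0.0053 -0.0018  0.0071] len 0.009
```

Request:
send_rows(gripper=[255,150,60,0,0], offset=[[0,0,-0.001],[0,0,0],[0,0,0],[0,0,0],[0,0,0]], turn=[0,0,0,0,0])

```text
t: 32.5
tool_pos: [0.5432, 0.2547, 0.1607]
eef_rot: [0.212, 0.976, 0.001, 0.054]
contact_force: [0.2, 0.1, -0.0]
finger_gap: 0.515
```

Request:
send_rows(gripper=[0,0,0,0,0], offset=[[0,0,0],[0,0,0],[0,0,-0.01],[0,0,-0.02],[0,0,-0.03]], turn=[0,0,0,0,0])

```text
t: 33.0
tool_pos: [0.5361, 0.2786, 0.2138]
eef_rot: [0.214, 0.976, 0.001, 0.05]
contact_force: [0.1, 1.2, -0.1]
finger_gap: 0.973
```

Request:
send_rows(gripper=[0,0,0,0,0], offset=[[0,0,-0.04],[0,0,-0.04],[0,-0.045,-0.02],[0,-0.045,-0.02],[0,-0.045,-0.02]], turn=[0,0,0,0,0])

```text
t: 33.5
tool_pos: [0.5241, 0.4596, 0.2988]
eef_rot: [0.21, 0.976, -0.003, 0.055]
contact_force: [0.5, 0.7, 0.4]
finger_gap: 0.999
```

Request:
send_rows(gripper=[0,0,0,0,0], offset=[[-0.02,-0.04,-0.02],[-0.02,-0.04,-0.02],[-0.02,-0.04,-0.02],[-0.02,-0.04,-0.02],[-0.02,-0.04,-0.02]], turn=[0,0,0,0,0])

```text
t: 34.0
tool_pos: [0.3772, 0.6202, 0.261]
eef_rot: [0.204, 0.977, 0.003, 0.06]
contact_force: [0.7, 0.7, 0.1]
finger_gap: 0.998
```

Run:
```python
from h import *
st()
a=arm.get_image('top');b=arm.get_image('scene')
cv2.imwrite('pics/end_top.png',a[:,:,::-1]);cv2.imwrite('pics/end_scene.png',b[:,:,::-1])
a0=cv2.cvtColor(cv2.resize(cv2.imread('pics/top.png'),(512,384),interpolation=cv2.INTER_AREA),cv2.COLOR_BGR2GRAY)
b0=cv2.cvtColor(cv2.resize(cv2.imread('pics/scene.png'),(512,384),interpolation=cv2.INTER_AREA),cv2.COLOR_BGR2GRAY)
def match(g0,im,x0,y0,x1,y1,n):
    g=cv2.cvtColor(im,cv2.COLOR_RGB2GRAY);t=g0[y0:y1,x0:x1];m=8
    r=cv2.matchTemplate(g[y0-m:y1+m,x0-m:x1+m],t,cv2.TM_CCOEFF_NORMED);_,v,_,l=cv2.minMaxLoc(r);print(n,"shift px",l[0]-m,l[1]-m,"corr",round(v,2))
match(a0,a,175,193,192,243,'top lip');match(a0,a,130,188,146,245,'top bar');match(a0,a,188,185,200,256,'top rack edge')
match(b0,b,312,208,368,246,'scene lip');match(b0,b,345,238,418,285,'scene bar');match(b0,b,300,200,372,232,'rack+lip')
for n in('tray','basket'):
    for c in('top','scene'):
        arm.get_image(c);print(c,n,[(np.round(d['location']),round(d['confidence'],2)) for d in arm.boxes_of(c,n)][:2])
```

```text
t 34.0 j [ 0.967  1.104  0.187 -0.382  2.096  2.379] p [0.3772 0.6202 0.261 ] gap 0.998 F [0.7 0.7 0.1]
[[ 0.993 -0.018  0.118]
 [ 0.03  -0.917 -0.397]
 [ 0.115  0.398 -0.91 ]]
top lip shift px 2 -1 corr 0.96
top bar shift px 2 -2 corr 0.91
top rack edge shift px 1 0 corr 0.95
scene lip shift px -1 -1 corr 0.91
scene bar shift px -2 -2 corr 0.88
rack+lip shift px -1 0 corr 0.94
top tray [(array([218., 159.]), 0.61), (array([208., 386.]), 0.33)]
scene tray [(array([262., 364.]), 0.76)]
top basket [(array([218., 159.]), 0.69), (array([226., 286.]), 0.67)]
scene basket [(array([170., 283.]), 0.56)]
```

Run:
```python
from h import *
g=lambda f:cv2.cvtColor(cv2.resize(cv2.imread(f),(512,384),interpolation=cv2.INTER_AREA),cv2.COLOR_BGR2GRAY).astype(np.float32)
T0,S0,T1,S1=g('pics/top.png'),g('pics/scene.png'),g('pics/end_top.png'),g('pics/end_scene.png')
def ecc(A,B,x0,y0,x1,y1,n):
    M=np.eye(2,3,dtype=np.float32)
    try:
        c,M=cv2.findTransformECC(A[y0:y1,x0:x1].copy(),B[y0:y1,x0:x1].copy(),M,cv2.MOTION_TRANSLATION,(3,200,1e-5),None,3);print(n,np.round(M[:,2],2),round(c,3))
    except cv2.error as e: print(n,'fail')
ecc(T0,T1,170,190,191,247,'top lip');ecc(T0,T1,128,185,150,248,'top bar');ecc(T0,T1,191,183,206,258,'top rack')
ecc(S0,S1,312,208,370,248,'scene lip');ecc(S0,S1,345,235,420,288,'scene bar');ecc(S0,S1,300,232,345,330,'scene rack side')
ecc(T0,T1,245,190,330,265,'top basket');ecc(T0,T1,245,125,285,165,'bowl');ecc(T0,T1,370,195,405,225,'jar');ecc(T0,T1,140,130,205,170,'dish')
a=cv2.cvtColor(cv2.imread('pics/end_top.png'),cv2.COLOR_BGR2HSV)
m=np.zeros(a.shape[:2],np.uint8);q=np.array([px('top',[p])[0] for p in [(.59,-.045,.02),(.625,-.24,.02),(.45,-.27,.02),(.415,-.083,.02)]]).astype(np.int32);cv2.fillPoly(m,[q],1)
ng=((m>0)&~((a[...,0]>30)&(a[...,0]<75)&(a[...,1]>120))).astype(np.uint8)
n,l,s,c=cv2.connectedComponentsWithStats(ng);im=cv2.imread('pics/end_top.png')
for i in range(1,n):
    if s[i,4]>15: print('blob',s[i],np.round(c[i],0),'bgr',im[l==i].mean(0).round(),np.round(onz('top',c[i][::-1],.02),3))
```

```text
top lip [ 1.82 -0.72] 0.976
top bar [ 1.68 -1.78] 0.958
top rack [-0.03  0.04] 0.999
scene lip [-1.21 -1.1 ] 0.92
scene bar [-2.62 -2.27] 0.889
scene rack side [-2.57 -3.16] 0.947
top basket [ 0.01 -0.01] 0.751
bowl [ 0.03 -0.01] 0.999
jar [-0.02  0.02] 0.999
dish [ 0. -0.] 0.998
blob [252 224  20  23 273] [261. 233.] bgr [31. 56. 82.] [ 0.497 -0.09   0.02 ]
blob [259 248  11  10  82] [264. 253.] bgr [ 62.  93. 108.] [ 0.435 -0.101  0.02 ]
```

```bash
python3 -c "
from h import *
print(arm.hand_in());st()"
```

```text
the job is handed in; nothing more can be done
None
the job is handed in; nothing more can be done
```

I emptied the tray into the basket, put it back on the rack and handed the job in at about t = 34 s of the 51 s allowed. The hand-in gives no verdict.

**How it was done:** The moves can't tilt the tool, so I pushed against the edge of the arm's reach until it leaned about 29°. I gripped the handle bar, lifted the tray with all five stamps on it, and turned it half a turn low over the basket. The stamps stuck at about 26°, so I shook the tray gently along its slope until they slid off. I turned it back, corrected a sideways lean that had built up, set it on the rack and let go.

**Last checks:**
- **Stamps:** after the pour the pictures showed five stamp-like shapes in the basket, with one cream stamp mostly hidden under the brown one. That makes the count of five my reading rather than a clear view. The tray looked empty in the last close view, partly behind the gripper. The final colour check finds two clusters that fit this.
- **Basket and bystanders:** the basket, bowl, jar and tool dish shifted by less than 0.1 px between the first and last top pictures. The basket match was weaker (0.75) because it now holds the stamps.
- **Tray:** it sits about 5 mm up-slope and 2–5 mm towards +x from where it started, lip up-slope, with about 2° of lean or turn at most. That should be inside the limits. This comes from comparing the top pictures. The scene-camera comparison was less clear: its patch on the fixed rack also appeared to shift by 2–3 px.
- **Placing:** the tray touched down about 9 mm above where I expected. A further push raised the force to about 33 N without moving it, so I took it as seated and let go. The force then read zero.

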